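Carry the canister shuttle tray to the chip reader

TASK

Lift the carrying tray by its handle and, only by tilting and moving the lifted tray, bring its free-running yellow shuttle with the loose canister in line with the blue marker clip; the canister must stay standing and untouched, and the shuttle must never run into its end stops. Hold the tray clear above the reader stand, centred and lined up with it, with the shuttle staying at the marker for a good four seconds so that the canister is read, then set the tray gently down, centred and lined up on the stand, the shuttle still at rest at the marker, and let go. Leave the jar and the cup alone.

Things in the scene. Friction and masses are not known exactly. Their poses are not given: they have to be found in the camera images.
- tray: Loose aluminium tray, about 0.50 kg empty: lane along its y, 80 (x) x 310 (y) mm outside, flat underside, floor 6 mm thick, side walls 26 mm high, black end plates 40 mm high; a handle bar arches over its middle. Origin: centre of the underside, z up. Level on the table at the start, to the robot's left or right. A small positive turn about its x raises its +y end.
- tray_handle (a point): Centre of the tray's black handle bar, 150 mm above the tray's origin: 92 mm along the tray's x, 24 mm thick along the tray's y (grasp it across this), 32 mm high. The shuttle with the canister passes 46 mm below the bar's underside.
- marker_mid (a point): Middle of the blue marker, a stiff clip 14 mm long (y) on both side walls of the lane, set anew each time 20 to 80 mm from the tray's origin on its +y side; it stays where it is. This point lies on the lane's midline, 17 mm above the tray's underside; axes as the tray's.
- shuttle (a joint): Run of the shuttle in m along the tray's +y from its start, 0 at the start: its middle lies then 75 mm from the tray's origin on the -y side. Stops at -0.040 and 0.190. It runs freely on bearings: with the tray tilted by a rad (+y end up) shuttle and canister accelerate by -9.81 x a m/s2; drag about 0.12 N per m/s plus 0.008 N, moving mass 0.35 kg.
- shuttle_top (a point): Middle of the yellow shuttle's flat upper face, 18 mm above the tray's underside, on which the canister stands. The shuttle is 62 x 62 x 8 mm, about 0.20 kg, with a 4 mm wide rim standing 6 mm higher.
- canister: Loose steel canister with orange bands, 42 mm diameter, 70 mm high, about 0.15 kg (hidden: 0.7 to 1.4 times), standing upright on the shuttle within its rim (54 mm wide inside). It tips over if the shuttle is jolted. Origin: centre of its underside, z its axis.
- reader: Chip reader stand, fixed, white with a flat grey top: 130 (x) x 240 (y) mm, top 40 mm above the table. Origin: centre of its underside, z up. The longer tray stands on it with its origin over the stand's centre and its length along the stand's length (y), either way round.
- jar: Bystander: jar with a blue cap, 60 mm in diameter, 85 mm high, standing beyond the work area. Origin: centre of the underside.
- cup: Bystander: open steel cup, 68 mm in diameter, 75 mm high, beyond the work area. Origin: centre of the underside.
Not all that is in view belongs to the job. What is shaped like the canister but black or brown is not meant.

How it is judged:
On the way:
1. tray held clear above the reader (underside 60 mm or more over the table), middles within 40 mm, lined up within 0.2 rad, shuttle within 20 mm of the marker, canister standing on it, for 3 s (height (world z) of tray above 0.06 m and horizontal distance between tray and reader below 0.04 m and angle between the x axis of tray and the x axis of reader, either way round below 0.2 rad and contact force between tray and reader below 0.1 N and y of shuttle_top in the frame of marker_mid between -0.02 and 0.02 m and horizontal distance between canister and shuttle_top below 0.02 m and angle between canister's own z axis and vertical below 0.15 rad), for 3 s.
At the end, for the whole second after the job is handed in: The tray stands level on the reader stand (middle within 25 mm of the stand's middle, lined up within 0.12 rad), released, at rest, the shuttle within 20 mm of the marker along the lane, the canister standing upright on the shuttle (horizontal distance between tray and reader below 0.025 m and angle between the x axis of tray and the x axis of reader, either way round below 0.12 rad and height (world z) of tray between 0.034 and 0.046 m and angle between tray's own z axis and vertical below 0.05 rad and linear speed of each of tray, canister below 0.02 m/s and y of shuttle_top in the frame of marker_mid between -0.02 and 0.02 m and horizontal distance between canister and shuttle_top below 0.02 m and angle between canister's own z axis and vertical below 0.15 rad); the robot touches nothing.
It fails at once if the canister is touched by the robot or tips over, or the tray is tipped by over 0.35 rad (contact force between any of the fingers, the arm and canister above 0.3 N or angle between canister's own z axis and vertical above 0.5 rad or angle between tray's own z axis and vertical above 0.35 rad).
It fails at once if the shuttle runs into an end stop (value of joint shuttle above 0.1885 m or value of joint shuttle below -0.0385 m).
It fails at once if the shuttle is run towards the marker by over 60 mm while the tray still stands level on the table (height (world z) of tray below 0.004 m and angle between tray's own z axis and vertical below 0.02 rad and value of joint shuttle above 0.06 m).
It fails at once if the tray is dropped or slammed onto the stand (over 60 N) (contact force between tray and reader above 60 N).
It fails at once if the jar or the cup is shifted by more than 30 mm (distance of any of jar, cup from where it was at the start of the episode above 0.03 m).
It also fails if it takes over 72 s, if anything falls off the work surface, if the arm or the gripper's body presses on something with over 40 N, if the wrist force passes 120 N, or if a joint passes its speed limit or range.

ROBOT

A 6-joint arm with a two-finger parallel gripper is mounted at the origin on the work surface. World frame = base frame: x ahead of the robot, y to its left, z up, the work surface at z = 0. Lengths are in m, angles in rad, forces in N, time in s.
With the tool pointing down it reaches from about 0.35 to 0.775 m from the base axis. Payload 5.5 kg.
Tool frame: the origin (TCP) lies on the centre line of the jaws, within the pads' length; the fingertips stand 11 mm ahead of it and the grasp point (between the pads) lies 8 mm behind it; z points along the fingers, y is the line along which they close (so a half turn about z gives the same grasp; the last joint's range is limited). The gripper opens to 85 mm and grips with 20 to 120 N. Pads are 22 mm wide; open, the fingers measure 114 mm over their backs; the gripper's body (76 mm by 85 mm) begins 54 mm behind the grasp point. The pads swing forward as they close: fully open they stand 13 mm farther back than shut.
Start: joints at [1.191, 0.313, 0.046, 1.304, 0, 1.431], TCP at [0.137, 0.559, 0.242] pointing down, gripper open.
Joint ranges: [-2.76, 2.76], [-0.86, 1.69], [-1.03, 1.26], [-2.2, 2.34], [-1.47, 1.5], [-3.14, 3.14]. Speed limits (rad/s): [2.57, 2.57, 3.14, 3.14, 3.14, 3.14].

INTERFACE

Orientations are given as a unit quaternion [w, x, y, z].
In Python, from workcell import env, viewer, order, models gives the robot as it stands.
- The arm moves only by the tool drive_tool, never from a script. Its argument "series" is a list that holds one entry, the list of rows, each a list of 6 numbers: the shift along the tool's x, y, z each as a share of 120 mm, from -1 to 1, then the turn, a rotation vector about the tool's x, y, z each as a share of 180 degrees, from -1 to 1. A call has 1 to 20 rows; each row shifts and turns the commanded pose from where the row before left it, along the tool's axes as they then stand; what a row does not reach is not made up. A row lasts 1/8 s, in which the tool goes at most 62.5 mm and 10.7 degrees, less where a joint would pass 70% of its speed; a pose out of reach is approached as far as the arm can. A call with a number of a shift or a turn outside -1 to 1 is refused whole. A call with a gripper value outside its range is refused whole. "jaw" is the opening, from -1 (shut) to 1 (fully open), set as the call begins (left out, the last holds). The fingers move at their own pace and stop on an object; "grip_force" is the grip in N (left out, the last holds). Time passes only in rows, so rows that do not move let the fingers close. It gives the time, the measured TCP pose, the force, the opening and the grip force at its end, in the units of the state.
- env.get_state(): the state, without advancing time (a new reading comes with each control period).
- viewer.read_camera(name): name is "scene" or "top"; returns the picture (420x560x3 uint8, red, green, blue); there is no depth.
- viewer.camera_info(name): a dict with "intrinsics" (3x3 intrinsics, pixels), "D" ([k1, k2, p1, p2, k3] as OpenCV has them; the pictures are not rectified), "R" (3x3) and "t" (3): a world point X has camera coordinates R X + t. Camera axes: x right, y down, z forward; pixel columns grow to the right and rows downward; lengths in m; the calibration is good to about 2 mm. A picture is of the moment at which its call begins. camera_info takes no time and is no camera call.
- order.hand_in(): hands the job in; it is judged then, once.
Trained networks look in the newest picture that a camera, given by its name, has taken for a name from the list of things; names that differ only in an ending like _2 or _b are one class to them, and where a whole thing is asked for, a point or a joint stands for the part that bears it (a point fixed in the world has none). Each returns a list of dicts, best first, with "score" (0 to 1); they miss things now and then, are a little off and sometimes report something else, mostly with a low value. They report only what shows in the picture. A call takes as long as a camera call. They do not tell look-alikes from the thing itself.
- models.silhouettes(label, camera): "region" (420x560 bool, what is visible of it) and "location" ([column, row] in pixels, amid what is visible of it).
The state is a dict: "clock": time; "joint_pos": joint angles; "qvel": joint speeds; "tau": joint torques, N m; "tcp_pos": TCP position; "orientation": TCP orientation; "wrist_force": force on the tool from outside, world axes, zero at the start; "ft_torque": the same for the moment, N m; "finger_gap": finger opening in m; "grip_force": force on a finger pad.
Only numpy, scipy, OpenCV 4.12 (cv2) and the standard library are available. Lean on these libraries where they do the work, as an engineer would, in place of code of your own. Each camera call takes 0.05 s, during which the arm holds its last target. There are 200 camera calls.

## Working session

There is one attempt and no reset: what is moved stays moved. The work goes in short steps, Python scripts to look and compute and a tool call to move; the robot and the scene stay as the last step left them, time stands still between calls to the robot, and variables do not carry over. Pictures are saved under pics/ and viewed, at most 10 in all, crops included, and the job is handed in when it is done.

Besides the shell and the picture viewer there is one more tool, called after "Request:" in YAML: its name, and indented under it one key for each argument. drive_tool: Moves the arm, as the interface text tells. Its arguments: {"type":"object","properties":{"series":{"type":"array"},"jaw":{"type":"number"},"grip_force":{"type":"number"}},"required":["series"]}

```bash
ls; mkdir -p pics; cat > h.py <<'E'
import numpy as np, cv2
from workcell import env, viewer, order, models
def snap(cam,name=None):
    im=viewer.read_camera(cam)
    if name: cv2.imwrite('pics/'+name,im[:,:,::-1])
    return im
def ray(cam,uv):
    c=viewer.camera_info(cam);K=np.array(c['intrinsics'],float);R=np.array(c['R'],float);t=np.array(c['t'],float).ravel()
    p=cv2.undistortPoints(np.array(uv,float).reshape(-1,1,2),K,np.array(c['D'],float)).reshape(-1,2)
    d=np.c_[p,np.ones(len(p))]@R
    return -R.T@t,d
def atz(cam,uv,z):
    o,d=ray(cam,uv); return o+d*((z-o[2])/d[:,2])[:,None]
def proj(cam,X):
    c=viewer.camera_info(cam)
    return cv2.projectPoints(np.array(X,float).reshape(-1,1,3),cv2.Rodrigues(np.array(c['R'],float))[0],np.array(c['t'],float),np.array(c['intrinsics'],float),np.array(c['D'],float))[0].reshape(-1,2)
E
python3 - <<'E'
from h import *
a=snap('scene','s0.png');b=snap('top','t0.png')
s=env.get_state();print(s)
for cam in('scene','top'):
    print(cam,ray(cam,[[280,210]]))
    for l in['tray','tray_handle','marker_mid','shuttle','canister','reader','jar','cup']:
        print(l,[(round(r['score'],2),np.round(r['location']),int(r['region'].sum())) for r in models.silhouettes(l,cam)])
E
```

```text
pics
{'clock': 0.1, 'joint_pos': array([ 1.19142153e+00,  3.13906735e-01,  4.51201900e-02,  1.30358798e+00,
       -2.55592777e-05,  1.43118212e+00]), 'qvel': array([-0.00075181, -0.00175097,  0.00314348,  0.00142701,  0.0014084 ,
        0.00082771]), 'tau': array([ 3.10096082e-03, -4.81724811e+01,  2.99244905e+01,  1.27894440e-02,
       -8.94520008e-05,  2.13837801e-07]), 'tcp_pos': array([0.13641274, 0.55815203, 0.24151987]), 'orientation': array([-1.90125241e-04,  1.19593313e-01,  9.92822651e-01, -7.65960901e-04]), 'wrist_force': array([-0.16369156, -0.077879  ,  0.57264758]), 'ft_torque': array([0.02601846, 0.03918789, 0.03776357]), 'grip_force': 0.0, 'finger_gap': 0.08534339041270365}
scene (array([ 1.34177584, -0.39679662,  0.70855827]), array([[-0.73110309,  0.36045929, -0.57947371]]))
tray [(0.95, array([180., 267.]), 5858)]
tray_handle [(0.79, array([184., 264.]), 5596)]
marker_mid []
shuttle [(0.75, array([142., 275.]), 330), (0.51, array([343., 198.]), 3968)]
canister [(0.81, array([145., 260.]), 831), (0.77, array([124., 228.]), 626), (0.72, array([133., 318.]), 969)]
reader [(0.34, array([142., 276.]), 260)]
jar [(0.8, array([424., 231.]), 1108)]
cup [(0.81, array([200., 315.]), 1649)]
top (array([ 0.49373233, -0.03614967,  1.3096803 ]), array([[ 0.08787207, -0.00888973, -0.99611552]]))
tray []
tray_handle [(0.77, array([354., 226.]), 4050)]
marker_mid [(0.43, array([348., 232.]), 49)]
shuttle [(0.87, array([377., 234.]), 189)]
canister [(0.93, array([394., 278.]), 345), (0.85, array([410., 168.]), 313), (0.75, array([391., 226.]), 339), (0.69, array([149., 170.]), 618)]
reader [(0.83, array([179., 255.]), 5190)]
jar [(0.86, array([148., 169.]), 633)]
cup [(0.85, array([362., 156.]), 680)]
```

View pics/s0.png

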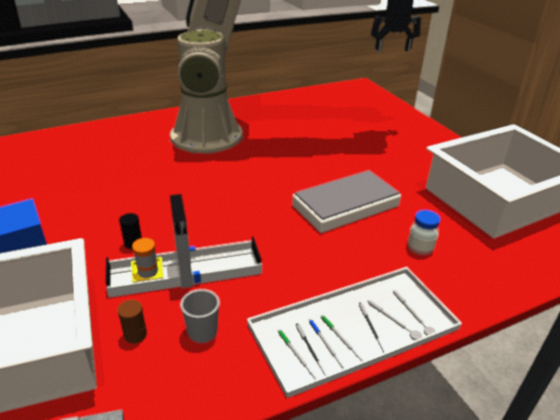

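View pics/t0.png

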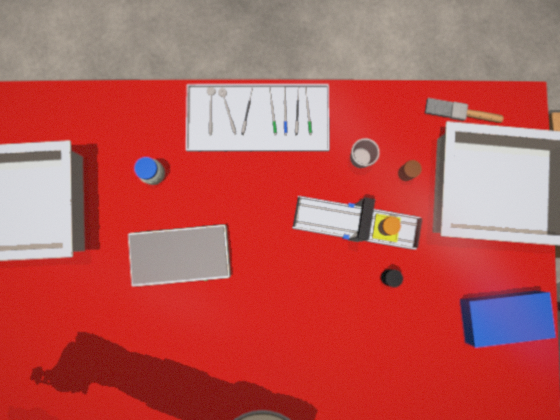

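Look-alikes: orange-banded canister (scene 145,258 / top 390,226), black (130,230 / 393,278) and brown (132,320 / 412,170). The orange one on the yellow shuttle is the one meant. The tray lies at the robot's right, with its marker just +y (left) of the handle; the reader is at top (179,255).

```bash
python3 - <<'E'
from h import *
b=snap('top')
c=cv2.resize(b[185:260,285:430],None,fx=5.5,fy=5.5,interpolation=cv2.INTER_CUBIC);cv2.imwrite('pics/c0.png',c[:,:,::-1])
m=models.silhouettes('reader','top')[0]['region'].astype(np.uint8)
r=cv2.minAreaRect(cv2.findContours(m,0,1)[0][0]);print(r)
w=atz('top',cv2.boxPoints(r),0.04);print(w,w.mean(0),np.linalg.norm(np.diff(w,axis=0),axis=1))
m=models.silhouettes('tray_handle','top')[0]['region'].astype(np.uint8)
r=cv2.minAreaRect(max(cv2.findContours(m,0,1)[0],key=cv2.contourArea));print(r)
w=atz('top',cv2.boxPoints(r),0.03);print(w,w.mean(0),np.linalg.norm(np.diff(w,axis=0),axis=1))
E
```

```text
((178.76553344726562, 255.18624877929688), (54.145652770996094, 98.82412719726562), 85.2363510131836)
[[0.55171227 0.32413801 0.04      ]
 [0.57145855 0.08450789 0.04      ]
 [0.4409965  0.07289484 0.04      ]
 [0.4213829  0.3106779  0.04      ]] [0.49638756 0.19805466 0.04      ] [0.24044231 0.13097789 0.2385906 ]
((357.8429870605469, 219.63168334960938), (127.86607360839844, 45.55767059326172), 6.654425621032715)
[[ 0.54547561 -0.07611812  0.03      ]
 [ 0.65712085 -0.08957621  0.03      ]
 [ 0.62013832 -0.40459283  0.03      ]
 [ 0.50825242 -0.38874342  0.03      ]] [ 0.5827468  -0.23975764  0.03      ] [0.11245346 0.31718004 0.11300291]
```

View pics/c0.png

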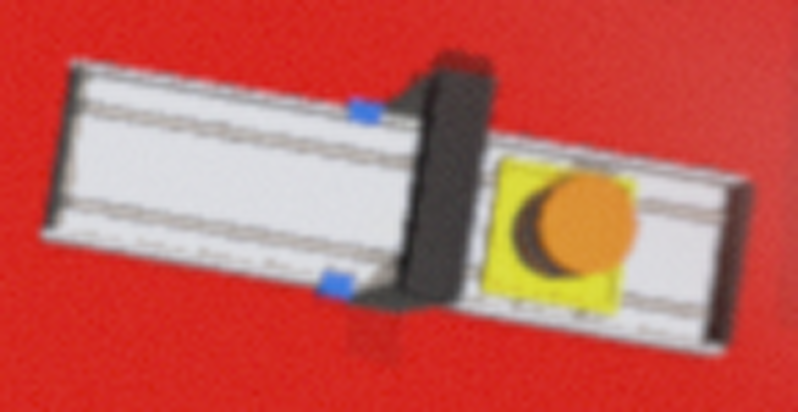

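```bash
python3 - <<'E'
from h import *
from scipy.optimize import least_squares
px=lambda l:np.array([[285+(x+.5)/5.5-.5,185+(y+.5)/5.5-.5] for x,y in l])
P=px([(80,65),(48,236),(750,182),(722,352)])
L=np.array([[.04,.155,.04],[-.04,.155,.04],[.04,-.155,.04],[-.04,-.155,.04]])
H=px([(438,65),(495,72),(462,302),(405,296)]) # bar top
HL=np.array([[.046,.012,.166],[.046,-.012,.166],[-.046,-.012,.166],[-.046,.012,.166]])
def W(p,L):
    c,s=np.cos(p[2]),np.sin(p[2]);return np.c_[p[0]+c*L[:,0]-s*L[:,1],p[1]+s*L[:,0]+c*L[:,1],L[:,2]]
for A,B in((P,L),(H,HL),(np.r_[P,H],np.r_[L,HL])):
    r=least_squares(lambda p:(proj('top',W(p,B))-A).ravel(),[.58,-.23,.1],x_scale=[.01,.01,.1]);print(r.x,np.round(r.fun,1))
p=r.x
c,s=np.cos(p[2]),np.sin(p[2]);R=np.array([[c,-s],[s,c]])
for n,l,z in(('marker',[(365,111),(337,284)],.027),('shuttle',[(500,157),(636,178),(618,313),(484,293)],.024),('can',[(588,225)],.088)):
    w=atz('top',px(l),z)[:,:2];print(n,(w-p[:2])@R,((w-p[:2])@R).mean(0))
print(R)
# validate with scene
print(proj('scene',W(p,np.r_[L,HL])))
q=env.get_state();print(q['tcp_pos'])
E
```

```text
[ 0.57484855 -0.23668076 -0.17407795] [-1.4 -0.8 -1.1  0.3  1.2 -0.4  1.4  0.9]
[ 0.576874   -0.2366647  -0.15491438] [-0.3  0.2  0.1  0.6  0.3 -0.1 -0.1 -0.7]
[ 0.57596601 -0.23667492 -0.17212706] [-1.5 -1.2 -1.1 -0.1  1.1 -1.   1.4  0.3  0.1  0.6  0.4  1.1 -0.   0.4
 -0.4 -0.4]
marker [[ 0.04073132  0.02085515]
 [-0.03818836  0.02092314]] [0.00127148 0.02088914]
shuttle [[ 0.03094263 -0.04301621]
 [ 0.03204846 -0.10533187]
 [-0.02948671 -0.10649021]
 [-0.03081616 -0.04538055]] [ 0.00067205 -0.07505471]
can [[ 0.0012535  -0.07358836]] [ 0.0012535  -0.07358836]
[[ 0.98522268  0.17127836]
 [-0.17127836  0.98522268]]
[[260.96766083 259.83283432]
 [252.3867063  236.00597373]
 [104.0651114  283.60378678]
 [104.61664491 256.97755304]
 [185.78132802 221.34522859]
 [172.52096088 223.10822599]
 [168.24573425 195.53584287]
 [180.53784914 194.02979871]]
[0.13659553 0.55859081 0.24232728]
```

Request:
drive_tool:
  series:
    - [[-0.15,-0.1,0,0,0,0],[-0.29,-0.193,0,0,0,0],[-0.29,-0.193,0,0,0,0],[-0.29,-0.193,0,0,0,0],[-0.29,-0.193,0,0,0,0],[-0.29,-0.193,0,0,0,0],[-0.29,-0.193,0,0,0,0],[-0.29,-0.193,0,0,0,0],[-0.29,-0.193,0,0,0,0],[-0.29,-0.193,0,0,0,0],[-0.24,-0.36,0,0,0,0],[-0.24,-0.36,0,0,0,0],[-0.24,-0.36,0,0,0,0],[-0.24,-0.36,0,0,0,0],[-0.24,-0.36,0,0,0,0],[-0.24,-0.36,0,0,0,0],[-0.24,-0.36,0,0,0,0],[-0.24,-0.36,0,0,0,0],[-0.24,-0.36,0,0,0,0],[-0.2,-0.45,0,0,0,-0.0217]]
  jaw: 1
  grip_force: 90

```text
clock: 3.55
tcp_pos: [0.5756, -0.2338, 0.2424]
orientation: [0.0, 0.085, 0.996, 0.0]
wrist_force: [1.3, 0.5, -0.3]
finger_gap: 0.0852
grip_force: 0.0
```

Request:
drive_tool:
  series:
    - [[0,-0.024,0.14,0,0,0],[0,0,0.14,0,0,0],[0,0,0.14,0,0,0],[0,0,0.14,0,0,0],[0,0,0.14,0,0,0],[0,0,0.08,0,0,0],[0,0,0.03,0,0,0],[0,0,0,0,0,0]]

```text
clock: 4.55
tcp_pos: [0.5754, -0.2345, 0.1452]
orientation: [0.0, 0.086, 0.996, 0.0]
wrist_force: [-0.3, 0.2, 0.0]
finger_gap: 0.0854
grip_force: 0.0
```

```bash
python3 - <<'E'
from h import *
s=env.get_state();print(s['tcp_pos'],s['orientation'],s['wrist_force'])
b=snap('scene')
c=cv2.resize(b[130:310,90:280],None,fx=3.2,fy=3.2,interpolation=cv2.INTER_CUBIC);cv2.imwrite('pics/c1.png',c[:,:,::-1])
E
```

```text
[ 0.57544619 -0.2345038   0.14517046] [6.29536652e-05 8.56876728e-02 9.96322046e-01 2.06720498e-06] [-0.32667171  0.1961681   0.04673373]
```

View pics/c1.png

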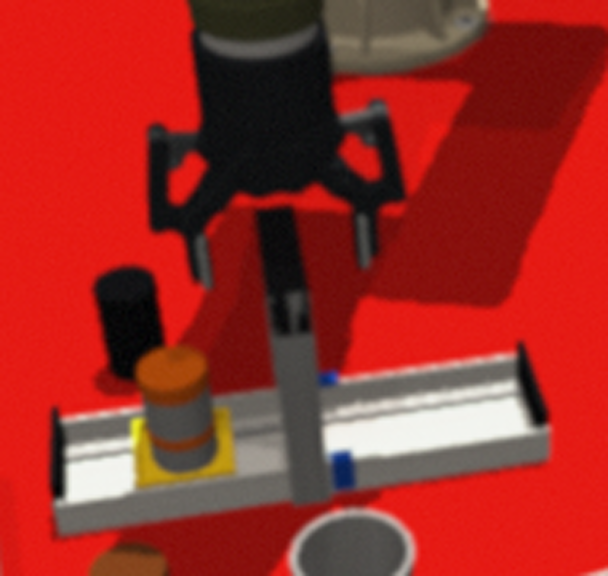

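The jaws straddle the bar evenly (fingers at crop 200 and 365, bar about 280). The canister with orange bands stands on the yellow shuttle (175,410), and the blue clip is just +y of the post (340,470).

Request:
drive_tool:
  series:
    - [[0,-0.012,0,0,0,0],[0,0,0,0,0,0],[0,0,0,0,0,0],[0,0,0,0,0,0],[0,0,0,0,0,0],[0,0,0,0,0,0],[0,0,0,0,0,0],[0,0,0,0,0,0]]
  jaw: -1
  grip_force: 90

```text
clock: 5.6
tcp_pos: [0.5753, -0.236, 0.1455]
orientation: [0.0, 0.086, 0.996, -0.0]
wrist_force: [-0.9, 0.8, 5.1]
finger_gap: 0.0226
grip_force: 89.9
```

```bash
cat >> h.py <<'E'
from scipy.spatial.transform import Rotation as Ro
def T(s):
    q=s['orientation'];return Ro.from_quat([q[1],q[2],q[3],q[0]]).as_matrix(),np.array(s['tcp_pos'])
import json,os
def trayloc(s):
    # tray pose from tool: fixed grasp transform saved in g.json
    R,p=T(s);g=json.load(open('g.json'));return R@np.array(g['R']),p+R@np.array(g['p'])
def tilt(s):
    R,_=trayloc(s);return R[2,1],R[2,0]   # +y up, +x up
def yellow(im):
    h=cv2.cvtColor(im,cv2.COLOR_RGB2HSV);return cv2.inRange(h,(24,140,90),(35,255,255))
def orange(im):
    h=cv2.cvtColor(im,cv2.COLOR_RGB2HSV);return cv2.inRange(h,(8,150,80),(21,255,255))
def blue(im):
    h=cv2.cvtColor(im,cv2.COLOR_RGB2HSV);return cv2.inRange(h,(105,120,40),(130,255,255))
def report(name=None):
    im=snap('scene',name);s=env.get_state();R,p=trayloc(s);out={}
    c=proj('scene',p);x0,y0=int(c[0,0]),int(c[0,1])
    w=np.zeros(im.shape[:2],np.uint8);w[max(0,y0-75):y0+45,max(0,x0-110):x0+110]=255
    def lane(uv,h):  # intersect ray with tray plane z=h, give tray x,y
        o,d=ray('scene',[uv]);n=R[:,2];k=(n@(p+h*n-o))/(d[0]@n);return (R.T@(o+k*d[0]-p))[:2]*1000
    for n,f in(('yel',yellow),('ora',orange),('blu',blue)):
        m=f(im)&w;N,l,st,ce=cv2.connectedComponentsWithStats(m)
        for i in range(1,N):
            if st[i,4]>=8:
                hh={'yel':.022,'ora':.088,'blu':.022}[n];x,y,ww,ht,_=st[i]
                print(n,st[i],np.round(ce[i],1),'lane xy at centre',np.round(lane(ce[i],hh)))
    print('t',round(s['clock'],2),'tcp',np.round(s['tcp_pos'],4),'tray',np.round(p,4),'tilt+y,+x',np.round(tilt(s),4),'F',np.round(s['wrist_force'],1),'M',np.round(s['ft_torque'],2),'gap',round(s['finger_gap'],4))
    return im,s
E
python3 - <<'E'
import json
from h import *
s=env.get_state();R,p=T(s)
th=-.172;c,sn=np.cos(th),np.sin(th);Rt=np.array([[c,-sn,0],[sn,c,0],[0,0,1]])
tp=np.array([.576,-.2367,0])
print('assumed tray in tool',R.T@(tp-p))
# bar gripped: tray y centred on jaw line, yaw from jaws
y=R[:,1];x=np.cross(y,[0,0,1]);x/=np.linalg.norm(x);y=np.cross([0,0,1],x);Rt=np.c_[x,y,[0,0,1]]
g=R.T@(tp-p);g[1]=0
json.dump({'R':(R.T@Rt).tolist(),'p':g.tolist()},open('g.json','w'));print(np.round(R.T@Rt,4),g)
report()
E
```

```text
assumed tray in tool [-0.00069431 -0.0005864   0.1454936 ]
[[-1.e+00 -0.e+00 -7.e-04]
 [ 0.e+00  1.e+00 -2.e-04]
 [ 7.e-04 -2.e-04 -1.e+00]] [-0.00069431  0.          0.1454936 ]
yel [131 261   4  10  31] [132.6 264.6] lane xy at centre [ -25. -102.]
ora [132 238  23  19 351] [143.3 247. ] lane xy at centre [  5. -73.]
ora [135 259  23  12  76] [146.8 266.9] lane xy at centre [ 65. -69.]
ora [118 300  24  17 313] [129.4 308.6] lane xy at centre [ 165. -104.]
blu [190 246   5   4  17] [192.2 247.8] lane xy at centre [-51.  24.]
blu [194 272   7  10  58] [196.6 276.6] lane xy at centre [41. 22.]
t 5.65 tcp [ 0.5753 -0.2359  0.1455] tray [ 0.5761 -0.2361 -0.    ] tilt+y,+x [ 0.     -0.0001] F [-0.7  1.1  5.8] M [ 0.08  0.17 -0.06] gap 0.0228
```

Request:
drive_tool:
  series:
    - [[0,0,-0.03,0,0,0],[0,0,-0.07,0,0,0],[0,0,-0.06,0,0,0]]

```text
clock: 6.02
tcp_pos: [0.5744, -0.2353, 0.1633]
orientation: [-0.001, 0.086, 0.996, 0.001]
wrist_force: [0.5, -0.1, -9.2]
finger_gap: 0.0232
grip_force: 88.6
```

```bash
python3 -c "
from h import *
report()"
```

```text
yel [129 254   5  13  47] [131.1 259. ] lane xy at centre [ -20. -103.]
ora [130 231  23  19 347] [141.3 239.8] lane xy at centre [  7. -75.]
ora [134 251  23  13  79] [145.2 259.9] lane xy at centre [ 68. -70.]
ora [118 302  24   8 138] [129.9 306.5] lane xy at centre [ 179. -101.]
blu [189 239   6   4  16] [191.8 240.8] lane xy at centre [-51.  25.]
blu [194 265   6  10  58] [196.4 269.6] lane xy at centre [42. 22.]
t 6.08 tcp [ 0.5751 -0.2358  0.1649] tray [ 0.5758 -0.2358  0.0194] tilt+y,+x [ 0.0005 -0.001 ] F [-0.7 -0.1 -8.3] M [ 0.26 -0.17 -0.03] gap 0.0227
```

Request:
drive_tool:
  series:
    - [[0,0,-0.12,0,0,0],[0,0,-0.18,0,0,0],[0,0,-0.18,0,0,0],[0,0,-0.18,0,0,0],[0,0,-0.1,0,0,0],[0,0,-0.04,0,0,0]]

```text
clock: 6.82
tcp_pos: [0.5754, -0.236, 0.2613]
orientation: [0.001, 0.086, 0.996, -0.0]
wrist_force: [0.4, 0.3, -10.4]
finger_gap: 0.0226
grip_force: 89.3
```

```bash
python3 -c "
from h import *
report()"
```

```text
yel [116 217   7  20  96] [118.8 225.6] lane xy at centre [  -7. -112.]
ora [117 191  23  18 357] [128.3 199.2] lane xy at centre [  8. -85.]
ora [121 214  24  11  83] [134.3 221.2] lane xy at centre [ 77. -76.]
blu [185 202   6   4  21] [187.6 203.4] lane xy at centre [-52.  24.]
blu [190 226   7  12  71] [192.6 231.5] lane xy at centre [42. 22.]
t 6.88 tcp [ 0.5753 -0.2359  0.2612] tray [ 0.5761 -0.2361  0.1157] tilt+y,+x [-0.0001  0.0003] F [ 0.6  1.1 -9.2] M [ 0.35 -0.11 -0.07] gap 0.0231
```

Request:
drive_tool:
  series:
    - [[0,0,0,0.005,0,0],[0,0,0,0.005,0,0],[0,0,0,0,0,0]]

```text
clock: 7.25
tcp_pos: [0.575, -0.2353, 0.2596]
orientation: [-0.002, 0.085, 0.996, -0.015]
wrist_force: [0.1, 0.7, -9.9]
finger_gap: 0.0227
grip_force: 89.2
```

```bash
python3 -c "
from h import *
report()"
```

```text
yel [116 215   8  21 110] [119.6 224.9] lane xy at centre [  -6. -107.]
ora [118 189  24  19 365] [129.9 198.3] lane xy at centre [  7. -81.]
ora [122 213  24  12  87] [134.9 220.4] lane xy at centre [ 77. -74.]
blu [185 203   5   3  13] [186.7 204. ] lane xy at centre [-53.  25.]
blu [188 227   7  12  77] [190.8 232.4] lane xy at centre [42. 22.]
t 7.3 tcp [ 0.575  -0.2354  0.2598] tray [ 0.5748 -0.24    0.1144] tilt+y,+x [-0.0308 -0.0015] F [ 0.1  0.2 -8.4] M [ 0.37 -0.03 -0.05] gap 0.0231
```

Request:
drive_tool:
  series:
    - [[0,0,0,0,0,0],[0,0,0,0,0,0]]

```text
clock: 7.55
tcp_pos: [0.5751, -0.236, 0.2602]
orientation: [-0.001, 0.086, 0.996, -0.016]
wrist_force: [0.3, -0.6, -9.5]
finger_gap: 0.0227
grip_force: 89.3
```

```bash
python3 -c "
from h import *
report()"
```

```text
yel [129 214   4   7  21] [130.9 216.8] lane xy at centre [-28. -85.]
ora [133 189  22  18 338] [143.7 197.2] lane xy at centre [  8. -56.]
ora [133 212  26  11  93] [146.6 218.7] lane xy at centre [ 76. -54.]
blu [184 203   5   3  13] [186.3 204. ] lane xy at centre [-53.  25.]
blu [187 227   8  12  70] [190.4 232.2] lane xy at centre [41. 22.]
t 7.6 tcp [ 0.5751 -0.236   0.2602] tray [ 0.575  -0.2406  0.1148] tilt+y,+x [-0.0312 -0.0007] F [  0.2  -0.5 -10.4] M [ 0.25 -0.05 -0.02] gap 0.0231
```

Request:
drive_tool:
  series:
    - [[0,0,0,-0.005,0,0],[0,0,0,-0.005,0,0],[0,0,0,0,0,0]]

```text
clock: 7.98
tcp_pos: [0.5751, -0.2364, 0.2602]
orientation: [-0.0, 0.086, 0.996, 0.0]
wrist_force: [0.4, 0.1, -10.2]
finger_gap: 0.0228
grip_force: 89.3
```

```bash
python3 -c "
from h import *
report()"
```

```text
yel [188 208   7  17  88] [191.  216.8] lane xy at centre [-6. 25.]
ora [183 187   4  12  39] [184.7 191.9] lane xy at centre [ 5. 17.]
ora [165 188   5  14  56] [167.1 194.9] lane xy at centre [  8. -15.]
ora [186 209   3   7   9] [187.3 212.2] lane xy at centre [70. 15.]
ora [166 212   6   7  23] [168.2 215.2] lane xy at centre [ 71. -18.]
blu [188 202   3   4  10] [189.  203.2] lane xy at centre [-53.  27.]
blu [189 226   7  12  73] [192.1 231.5] lane xy at centre [41. 22.]
t 8.03 tcp [ 0.5751 -0.2363  0.2602] tray [ 0.5758 -0.2365  0.1147] tilt+y,+x [-0.     -0.0007] F [-0.4 -0.4 -9.6] M [-0.02  0.01 -0.03] gap 0.023
```

Request:
drive_tool:
  series:
    - [[0,0,0,-0.008,0,0],[0,0,0,-0.006,0,0],[0,0,0,0.007,0,0]]

```text
clock: 8.4
tcp_pos: [0.5749, -0.2368, 0.26]
orientation: [0.001, 0.086, 0.996, 0.01]
wrist_force: [0.2, -0.2, -9.3]
finger_gap: 0.0226
grip_force: 89.3
```

```bash
python3 -c "
from h import *
report()"
```

```text
yel [200 205  15  20 124] [209.4 216.5] lane xy at centre [ 2. 58.]
yel [186 213   2   5   8] [186.5 215. ] lane xy at centre [-13.  15.]
ora [184 182  23  19 357] [195.2 191. ] lane xy at centre [ 7. 35.]
ora [186 208  23   9  75] [197.4 213.3] lane xy at centre [78. 30.]
blu [190 224   8  14  77] [193.2 231.1] lane xy at centre [40. 21.]
t 8.45 tcp [ 0.5751 -0.2361  0.2602] tray [ 0.5763 -0.2334  0.1148] tilt+y,+x [ 0.0202 -0.0007] F [-0.4  0.8 -9.8] M [-0.18  0.01 -0.01] gap 0.0229
```

Request:
drive_tool:
  series:
    - [[0,0,0,0,0,0]]

```text
clock: 8.57
tcp_pos: [0.5752, -0.2355, 0.2604]
orientation: [0.001, 0.085, 0.996, 0.011]
wrist_force: [1.0, 0.6, -9.8]
finger_gap: 0.0231
grip_force: 89.3
```

```bash
python3 -c "
from h import *
report()"
```

```text
yel [200 205  15  20 124] [209.3 216.4] lane xy at centre [ 3. 57.]
ora [184 182  23  19 354] [195.1 190.7] lane xy at centre [ 6. 34.]
ora [188 208  20   9  69] [198.2 213.2] lane xy at centre [78. 31.]
blu [191 224   7  14  79] [194.  230.6] lane xy at centre [40. 22.]
t 8.62 tcp [ 0.5752 -0.2356  0.2604] tray [ 0.5765 -0.2326  0.1149] tilt+y,+x [ 0.0221 -0.0005] F [ 0.1  0.8 -9.4] M [-0.2   0.11  0.03] gap 0.023
```

Request:
drive_tool:
  series:
    - [[0,0,0,0.002,0,0],[0,0,0,0.005,0,0],[0,0,0,0.005,0,0],[0,0,0,-0.004,0,0]]

```text
clock: 9.12
tcp_pos: [0.5753, -0.2352, 0.2604]
orientation: [0.0, 0.085, 0.996, -0.001]
wrist_force: [-0.4, 0.4, -9.8]
finger_gap: 0.0228
grip_force: 89.3
```

```bash
python3 -c "
from h import *
report()"
```

```text
yel [196 206   8  21 106] [199.6 217.3] lane xy at centre [-1. 41.]
ora [183 184  14  18 198] [189.3 191.8] lane xy at centre [ 7. 25.]
ora [187 208  11  10  39] [192.3 214.2] lane xy at centre [78. 22.]
blu [189 225   8  13  81] [192.6 231.2] lane xy at centre [40. 22.]
t 9.18 tcp [ 0.5752 -0.2356  0.2603] tray [ 0.5758 -0.236   0.1148] tilt+y,+x [-0.0017 -0.0006] F [  0.8  -0.4 -10. ] M [-0.1   0.07 -0.03] gap 0.0225
```

```bash
cat >> h.py <<'E'
def q(name=None,n=1):
  for _ in range(n):
    im=snap('scene',name);s=env.get_state();R,p=trayloc(s)
    uv=proj('scene',np.array([p+R@np.array([0,y,.088]) for y in(-.1,0,.1)]))
    w=np.zeros(im.shape[:2],np.uint8)
    x0,x1=int(uv[:,0].min())-20,int(uv[:,0].max())+20;y0,y1=int(uv[:,1].min())-15,int(uv[:,1].max())+12
    w[max(y0,0):y1,max(x0,0):x1]=255
    m=orange(im)&w; cx=np.where(m.any(0))[0]; 
    def fit(f,g):
        ys=np.linspace(-.11,.12,231);e=[]
        a=np.linspace(0,2*np.pi,40)
        for y in ys:
            P=np.array([[.021*np.cos(t),y+.021*np.sin(t),.088] for t in a]);u=proj('scene',p+P@R.T)[:,0];e.append(g(u))
        return ys[np.argmin(np.abs(np.array(e)-f))]*1000
    yr=fit(cx.max()+.5,np.max);yl=fit(cx.min()-.5,np.min)
    yy=yellow(im);yy[:max(y0,0)]=0
    yy[y1+40:]=0;yy[:,:max(x0,0)]=0;yy[:,x1:]=0
    yc=np.where(yy.any(0))[0]
    print('t',round(s['clock'],2),'can y by left/right edge',np.round(yl,1),np.round(yr,1),'yel px',(yc.min(),yc.max()) if len(yc) else None,'tray',np.round(p,4),'yaw',round(np.arctan2(R[1,0],R[0,0]),4),'tilt',np.round(tilt(s),4),'F',np.round(s['wrist_force'],1),'Mx',np.round(R.T@s['ft_torque'],2)[0])
E
python3 -c "
from h import *
q(n=2)"
```

```text
t 9.22 can y by left/right edge 35.0 20.0 yel px (np.int64(196), np.int64(203)) tray [ 0.5757 -0.2364  0.1148] yaw -0.1717 tilt [-0.0024 -0.0007] F [-0.8 -0.6 -9.7] Mx -0.1
t 9.28 can y by left/right edge 35.0 19.0 yel px (np.int64(195), np.int64(202)) tray [ 0.5758 -0.2365  0.1148] yaw -0.1718 tilt [-0.0027 -0.0006] F [ 0.2 -0.2 -9.8] Mx -0.07
```

Request:
drive_tool:
  series:
    - [[0,0,0,0.001,0,0],[0,0,0,0,0,0]]

```text
clock: 9.52
tcp_pos: [0.5751, -0.2359, 0.2602]
orientation: [-0.0, 0.086, 0.996, -0.003]
wrist_force: [0.7, -0.6, -9.5]
finger_gap: 0.0228
grip_force: 89.3
```

```bash
python3 -c "
from h import *
q('s5.png',n=1);q(n=2)"
```

```text
t 9.57 can y by left/right edge 35.0 19.0 yel px (np.int64(195), np.int64(202)) tray [ 0.5756 -0.2369  0.1147] yaw -0.1717 tilt [-0.0059 -0.0007] F [-0.   0.5 -9.9] Mx -0.05
t 9.62 can y by left/right edge 35.0 19.0 yel px (np.int64(195), np.int64(202)) tray [ 0.5757 -0.2369  0.1147] yaw -0.1717 tilt [-0.006  -0.0007] F [ -0.4   0.5 -10.5] Mx -0.03
t 9.68 can y by left/right edge 35.0 19.0 yel px (np.int64(195), np.int64(202)) tray [ 0.5757 -0.2369  0.1147] yaw -0.1716 tilt [-0.0059 -0.0007] F [ -0.6  -1.  -10.2] Mx -0.02
```

View pics/s5.png

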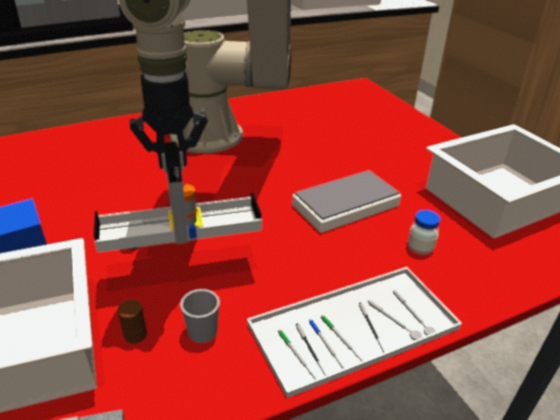

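The canister stands on the shuttle at about (187,200) in line with the blue clip, and the tray is level and clear. Now a slow carry, with looks along the way.

Request:
drive_tool:
  series:
    - [[0.0017,0.0045,0,-0.001,0,0],[0.0034,0.009,0,0,0,0],[0.005,0.0135,0,0,0,0],[0.0067,0.018,0,0,0,0],[0.0083,0.0225,0,0,0,0],[0.01,0.027,0,0,0,0],[0.0117,0.0315,0,0,0,0],[0.0133,0.036,0,0,0,0]]

```text
clock: 10.68
tcp_pos: [0.5713, -0.2151, 0.2602]
orientation: [-0.0, 0.086, 0.996, -0.002]
wrist_force: [-0.0, 0.6, -8.7]
finger_gap: 0.0225
grip_force: 89.3
```

```bash
python3 -c "
from h import *
q()"
```

```text
t 10.72 can y by left/right edge 34.0 18.0 yel px (np.int64(205), np.int64(212)) tray [ 0.5717 -0.215   0.1148] yaw -0.1711 tilt [-0.0023 -0.001 ] F [-0.8  0.7 -9.8] Mx -0.01
```

Request:
drive_tool:
  series:
    - [[0.015,0.0405,0,0,0,0],[0.0165,0.045,0,0,0,0],[0.018,0.049,0,0,0,0],[0.019,0.053,0,-0.001,0,0],[0.0205,0.056,0,0,0,0],[0.0205,0.056,0,0,0,0],[0.0205,0.056,0,0,0,0],[0.0205,0.056,0,0,0,0],[0.0205,0.056,0,0,0,0],[0.0205,0.056,0,0,0,0],[0.0205,0.056,0,0,0,0],[0.0205,0.056,0,0,0,0]]

```text
clock: 12.22
tcp_pos: [0.5568, -0.1351, 0.2602]
orientation: [0.0, 0.086, 0.996, 0.0]
wrist_force: [0.7, 0.5, -10.6]
finger_gap: 0.0228
grip_force: 89.3
```

```bash
python3 -c "
from h import *
q()"
```

```text
t 12.28 can y by left/right edge 39.0 18.0 yel px (np.int64(218), np.int64(249)) tray [ 0.5572 -0.1341  0.1147] yaw -0.171 tilt [ 0.0012 -0.0011] F [ -0.5   0.5 -10.3] Mx 0.0
```

Request:
drive_tool:
  series:
    - [[0.0205,0.056,0,0,0,0],[0.0205,0.056,0,0,0,0],[0.0205,0.056,0,0,0,0],[0.0205,0.056,0,0,0,0],[0.0205,0.056,0,0,0,0],[0.0205,0.056,0,0,0,0],[0.0205,0.056,0,0,0,0],[0.0205,0.056,0,0,0,0],[0.0205,0.056,0,0,0,0],[0.0205,0.056,0,0,0,0],[0.0205,0.056,0,0,0,0],[0.0205,0.056,0,0,0,0]]

```text
clock: 13.78
tcp_pos: [0.5415, -0.0506, 0.2601]
orientation: [0.0, 0.086, 0.996, 0.0]
wrist_force: [0.4, 0.3, -10.3]
finger_gap: 0.0225
grip_force: 89.3
```

```bash
python3 -c "
from h import *
q('s6.png')"
```

```text
t 13.82 can y by left/right edge 44.0 20.0 yel px (np.int64(254), np.int64(285)) tray [ 0.5418 -0.0497  0.1147] yaw -0.1709 tilt [ 0.0011 -0.0011] F [-0.3  1.5 -8.9] Mx 0.02
```

Request:
drive_tool:
  series:
    - [[0.0205,0.056,0,0,0,0],[0.0205,0.056,0,0,0,0],[0.0205,0.056,0,0,0,0],[0.0205,0.056,0,0,0,0],[0.0205,0.056,0,0,0,0],[0.0205,0.056,0,0,0,0],[0.0205,0.056,0,0,0,0],[0.0205,0.056,0,0,0,0],[0.0205,0.056,0,0,0,0],[0.0205,0.056,0,0,0,0],[0.0205,0.056,0,0,0,0],[0.0205,0.056,0,0,0,0],[0.0205,0.056,0,0,0,0],[0.0205,0.056,0,0,0,0]]

```text
clock: 15.58
tcp_pos: [0.5236, 0.048, 0.2601]
orientation: [0.0, 0.086, 0.996, 0.0]
wrist_force: [0.1, 0.1, -9.9]
finger_gap: 0.0227
grip_force: 89.3
```

```bash
python3 -c "
from h import *
q()"
```

```text
t 15.62 can y by left/right edge 50.0 24.0 yel px (np.int64(293), np.int64(324)) tray [0.524  0.0489 0.1147] yaw -0.1709 tilt [ 0.0012 -0.0011] F [-0.9  0.8 -9.1] Mx -0.1
```

Request:
drive_tool:
  series:
    - [[0.0205,0.056,0,0,0,0],[0.0205,0.056,0,0,0,0],[0.0205,0.056,0,0,0,0],[0.0205,0.056,0,0,0,0],[0.0205,0.056,0,0,0,0],[0.0205,0.056,0,0,0,0],[0.0205,0.056,0,0,0,0],[0.0205,0.056,0,0,0,0],[0.0205,0.056,0,0,0,0],[0.0205,0.056,0,0,0,0],[0.0205,0.056,0,0,0,0]]

```text
clock: 17.0
tcp_pos: [0.5096, 0.1254, 0.2601]
orientation: [-0.0, 0.086, 0.996, 0.0]
wrist_force: [0.1, -0.1, -9.7]
finger_gap: 0.0229
grip_force: 89.3
```

```bash
python3 -c "
from h import *
q('s7.png')
import cv2
a=cv2.imread('pics/s6.png')[130:250,180:340];b=cv2.imread('pics/s7.png')[100:220,250:410]
cv2.imwrite('pics/c2.png',cv2.resize(np.hstack([a,b]),None,fx=2.5,fy=2.5,interpolation=cv2.INTER_CUBIC))"
```

```text
t 17.05 can y by left/right edge 53.0 24.0 yel px (np.int64(320), np.int64(352)) tray [0.51   0.1263 0.1147] yaw -0.1709 tilt [ 0.0012 -0.0011] F [ -0.1   0.3 -10.8] Mx -0.05
```

View pics/c2.png

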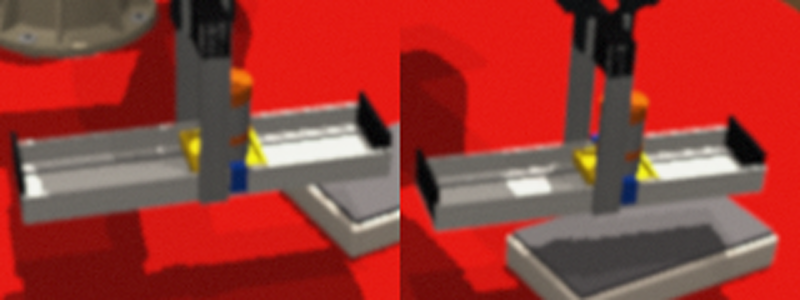

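Canister upright behind the post. The yellow shuttle shows on both sides of the post with the clip within its length, and the reader lies below.

Request:
drive_tool:
  series:
    - [[0.0205,0.056,0,0,0,0],[0.0205,0.056,0,0,0,0],[0.0205,0.056,0,0,0,0],[0.0205,0.055,0,-0.001,0,0],[0.019,0.052,0,0,0,0],[0.017,0.047,0,0,0,0],[0.016,0.043,0,0,0,0],[0.0143,0.039,0,0,0,0],[0.0127,0.0345,0,0,0,0],[0.011,0.03,0,0,0,0],[0.0095,0.026,0,0,0,0],[0.008,0.0215,0,0,0,0],[0.0063,0.017,0,0,0,0],[0.0047,0.013,0,0,0,0],[0.003,0.0085,0,0,0,0],[0.0015,0.004,0,0.001,0,0]]

```text
clock: 19.05
tcp_pos: [0.4969, 0.1952, 0.2603]
orientation: [0.0, 0.086, 0.996, -0.0]
wrist_force: [-0.3, -0.4, -10.2]
finger_gap: 0.0227
grip_force: 89.3
```

```bash
cat >> h.py <<'E'
def yfit(name=None):
    im=snap('scene',name);s=env.get_state();R,p=trayloc(s)
    c=proj('scene',p)[0];yy=yellow(im);W=np.zeros_like(yy);W[int(c[1])-45:int(c[1])+30,int(c[0])-90:int(c[0])+90]=1;yy*=W
    xs=np.where(yy.any(0))[0];L,Rr=xs.min()-.5,xs.max()+.5
    best=[];
    for y in np.linspace(-.1,.1,201):
        Q=np.array([[a*.031,y+b*.031,.024] for a in(-1,1) for b in(-1,1)]);u=proj('scene',p+Q@R.T)[:,0];best.append((u.min()-L,u.max()-Rr))
    b=np.array(best);ys=np.linspace(-100,100,201)
    print('shuttle y by L/R edge',ys[np.abs(b[:,0]).argmin()],ys[np.abs(b[:,1]).argmin()],'both',ys[np.abs(b.sum(1)).argmin()])
    m=blue(im)*W;N,l,st,ce=cv2.connectedComponentsWithStats(m)
    for i in range(1,N):
        if st[i,4]>15:
            for h,x in((.02,.041),):
                o,d=ray('scene',[ce[i]]);n=R[:,0];k=(n@(p+x*n-o))/(d[0]@n);print('clip in plane x=.041: xyz',np.round(1000*(R.T@(o+k*d[0]-p))))
E
python3 -c "
from h import *
q();yfit()"
```

```text
t 19.1 can y by left/right edge 55.0 32.0 yel px (np.int64(345), np.int64(376)) tray [0.4975 0.1951 0.1148] yaw -0.1716 tilt [ 0.     -0.0007] F [ -0.1   0.6 -10. ] Mx -0.06
shuttle y by L/R edge 31.0 24.0 both 28.0
clip in plane x=.041: xyz [41. 21. 23.]
```

Request:
drive_tool:
  series:
    - [[0,0,0,0,0,-0.003],[0,0,0,0,0,-0.006],[0,0,0,0,0,-0.008],[0,0,0,0,0,-0.008],[0,0,0,0,0,-0.008],[0,0,0,0,0,-0.008]]

```text
clock: 19.9
tcp_pos: [0.4969, 0.1952, 0.2603]
orientation: [0.0, 0.021, 1.0, 0.0]
wrist_force: [-0.1, -0.4, -10.0]
finger_gap: 0.0227
grip_force: 89.3
```

```bash
python3 -c "
from h import *
q();yfit()"
```

```text
t 19.95 can y by left/right edge 25.0 31.0 yel px (np.int64(343), np.int64(376)) tray [0.4976 0.1952 0.1148] yaw -0.0404 tilt [ 0.0003 -0.0007] F [-0.5 -0.1 -9.6] Mx -0.16
shuttle y by L/R edge 30.0 24.0 both 27.0
clip in plane x=.041: xyz [41. 22. 23.]
```

Request:
drive_tool:
  series:
    - [[0,0,0,-0.0025,0,-0.008],[0,0,0,0,0,-0.008],[0,0,0,0,0,-0.008],[0,0,0,0.0025,0,-0.007],[0.004,0.01,0,0,0,-0.005],[0.004,0.01,0,0,0,-0.003]]

```text
clock: 20.75
tcp_pos: [0.4957, 0.1977, 0.2603]
orientation: [0.0, -0.04, 0.999, 0.0]
wrist_force: [0.7, 0.7, -8.6]
finger_gap: 0.0229
grip_force: 89.3
```

```bash
python3 -c "
from h import *
q();yfit()"
```

```text
t 20.8 can y by left/right edge 13.0 0.0 yel px (np.int64(340), np.int64(373)) tray [0.4964 0.198  0.1148] yaw 0.0809 tilt [ 0.0005 -0.0001] F [  0.3   0.3 -10.2] Mx -0.07
shuttle y by L/R edge 23.0 14.0 both 19.0
clip in plane x=.041: xyz [41. 23. 22.]
```

```bash
python3 -c "
from h import *
q();yfit();q();yfit('s8.png')
a=cv2.imread('pics/s8.png')[90:260,260:460];cv2.imwrite('pics/c3.png',cv2.resize(a,None,fx=3.5,fy=3.5,interpolation=cv2.INTER_CUBIC))
"
```

```text
t 20.9 can y by left/right edge 13.0 0.0 yel px (np.int64(340), np.int64(373)) tray [0.4965 0.1977 0.1148] yaw 0.0799 tilt [ 0.0003 -0.    ] F [  0.6   0.  -10.5] Mx -0.06
shuttle y by L/R edge 23.0 11.0 both 17.0
clip in plane x=.041: xyz [41. 22. 22.]
t 21.0 can y by left/right edge 13.0 1.0 yel px (np.int64(341), np.int64(372)) tray [0.4965 0.1976 0.1148] yaw 0.0798 tilt [ 0.0002 -0.    ] F [-0.6  0.4 -9.7] Mx -0.08
shuttle y by L/R edge 23.0 11.0 both 17.0
clip in plane x=.041: xyz [41. 23. 23.]
```

View pics/c3.png

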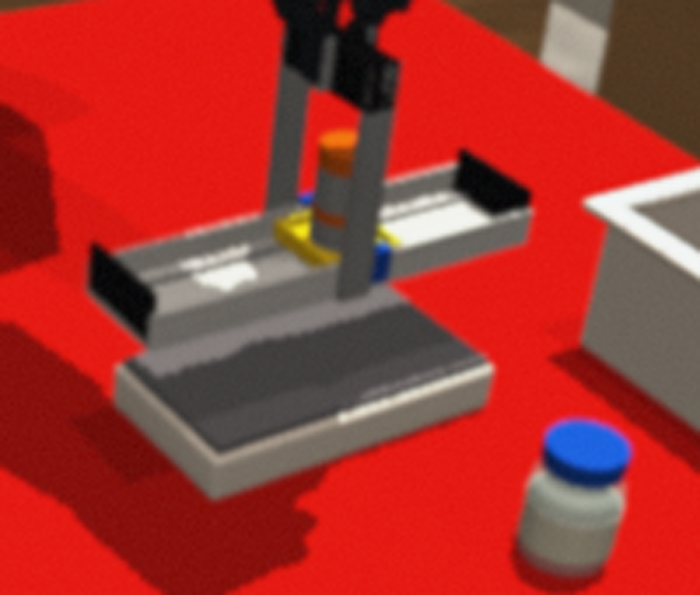

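Canister upright, shuttle spans the clip (crop 380,262), tray lined up above the reader. Now the read hold.

Request:
drive_tool:
  series:
    - [[0,0,0,0,0,0],[0,0,0,0,0,0],[0,0,0,0,0,0],[0,0,0,0,0,0],[0,0,0,0,0,0],[0,0,0,0,0,0],[0,0,0,0,0,0],[0,0,0,0,0,0]]

```text
clock: 22.05
tcp_pos: [0.4958, 0.1975, 0.2603]
orientation: [0.0, -0.04, 0.999, 0.0]
wrist_force: [0.5, 0.5, -9.9]
finger_gap: 0.0228
grip_force: 89.3
```

```bash
python3 -c "
from h import *
q();yfit()"
```

```text
t 22.1 can y by left/right edge 13.0 -2.0 yel px (np.int64(341), np.int64(372)) tray [0.4965 0.1976 0.1148] yaw 0.0797 tilt [ 0.0003 -0.    ] F [ 0.5  0.  -8.8] Mx -0.11
shuttle y by L/R edge 23.0 11.0 both 17.0
clip in plane x=.041: xyz [41. 23. 22.]
```

Request:
drive_tool:
  series:
    - [[0,0,0,0,0,0],[0,0,0,0,0,0],[0,0,0,0,0,0],[0,0,0,0,0,0],[0,0,0,0,0,0],[0,0,0,0,0,0],[0,0,0,0,0,0],[0,0,0,0,0,0],[0,0,0,0,0,0],[0,0,0,0,0,0],[0,0,0,0,0,0],[0,0,0,0,0,0],[0,0,0,0,0,0],[0,0,0,0,0,0],[0,0,0,0,0,0],[0,0,0,0,0,0],[0,0,0,0,0,0],[0,0,0,0,0,0],[0,0,0,0,0,0],[0,0,0,0,0,0]]

```text
clock: 24.65
tcp_pos: [0.4958, 0.1975, 0.2603]
orientation: [0.0, -0.04, 0.999, 0.0]
wrist_force: [0.8, -0.4, -9.5]
finger_gap: 0.0228
grip_force: 89.3
```

Request:
drive_tool:
  series:
    - [[0,0,0,0,0,0],[0,0,0,0,0,0],[0,0,0,0,0,0],[0,0,0,0,0,0],[0,0,0,0,0,0],[0,0,0,0,0,0],[0,0,0,0,0,0],[0,0,0,0,0,0],[0,0,0,0,0,0],[0,0,0,0,0,0],[0,0,0,0,0,0],[0,0,0,0,0,0]]

```text
clock: 26.15
tcp_pos: [0.4958, 0.1976, 0.2603]
orientation: [0.0, -0.04, 0.999, 0.0]
wrist_force: [-0.9, -0.3, -9.8]
finger_gap: 0.0225
grip_force: 89.3
```

```bash
python3 - <<'E'
from h import *
q();yfit()
# tray pose check over reader from top: end plates vs reader
from scipy.optimize import least_squares
im=snap('top','t1.png')
for r in models.silhouettes('tray','top')[:1]:
    c=max(cv2.findContours(r['region'].astype(np.uint8),0,1)[0],key=cv2.contourArea);print(r['score'],cv2.minAreaRect(c))
s=env.get_state();R,p=trayloc(s)
print(np.round(proj('top',[p+R@np.array([a*.04,b*.155,.04]) for a in(-1,1) for b in(-1,1)])))
a=im[195:310,90:270];cv2.imwrite('pics/c4.png',cv2.resize(a,None,fx=4.4,fy=4.4,interpolation=cv2.INTER_CUBIC)[:,:,::-1])
E
```

```text
t 26.2 can y by left/right edge 13.0 -2.0 yel px (np.int64(340), np.int64(372)) tray [0.4965 0.1976 0.1148] yaw 0.0797 tilt [ 0.0003 -0.0001] F [-1.3  1.1 -9.6] Mx -0.07
shuttle y by L/R edge 26.0 11.0 both 19.0
clip in plane x=.041: xyz [41. 23. 23.]
0.78 ((196.25445556640625, 252.31640625), (46.56330108642578, 89.734130859375), 86.18592071533203)
[[241. 267.]
 [100. 279.]
 [238. 231.]
 [ 98. 242.]]
```

View pics/c4.png

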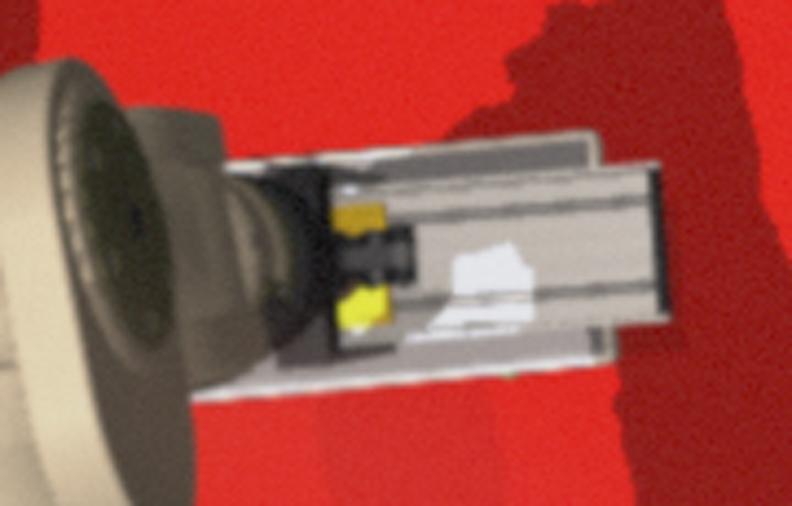

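Tray and reader are lined up and the shuttle is steady. The edges match the prediction (tray end at about 241, 232–268), so I'll lower it.

Request:
drive_tool:
  series:
    - [[0,0,0.01,0,0,0],[0,0,0.025,0,0,0],[0,0,0.045,0,0,0],[0,0,0.06,0,0,0],[0,0,0.07,0,0,0],[0,0,0.07,0,0,0],[0,0,0.07,0,0,0],[0,0,0.07,0,0,0],[0,0,0.06,0,0,0],[0,0,0.045,0,0,0],[0,0,0.03,0,0,0],[0,0,0.015,0,0,0],[0,0,0.01,0,0,0]]

```text
clock: 27.98
tcp_pos: [0.4959, 0.1976, 0.1908]
orientation: [0.0, -0.04, 0.999, 0.0]
wrist_force: [-0.6, -0.1, -9.6]
finger_gap: 0.0229
grip_force: 89.3
```

```bash
python3 -c "
from h import *
q();yfit()"
```

```text
t 28.02 can y by left/right edge 14.0 -1.0 yel px (np.int64(338), np.int64(369)) tray [0.4967 0.1976 0.0452] yaw 0.0797 tilt [0.0003 0.0002] F [  0.4   0.6 -10.3] Mx -0.01
shuttle y by L/R edge 25.0 11.0 both 18.0
clip in plane x=.041: xyz [41. 23. 22.]
clip in plane x=.041: xyz [  41.  259. -134.]
```

Request:
drive_tool:
  series:
    - [[0,0,0.008,0,0,0],[0,0,0.008,0,0,0],[0,0,0.008,0,0,0],[0,0,0.006,0,0,0],[0,0,0.005,0,0,0],[0,0,0.004,0,0,0],[0,0,0,0,0,0]]

```text
clock: 28.95
tcp_pos: [0.4958, 0.1975, 0.186]
orientation: [0.0, -0.04, 0.999, 0.0]
wrist_force: [0.1, -0.1, -9.5]
finger_gap: 0.0227
grip_force: 89.3
```

```bash
python3 -c "
from h import *
q()"
```

```text
t 29.0 can y by left/right edge 11.0 0.0 yel px (np.int64(337), np.int64(368)) tray [0.4966 0.1976 0.0405] yaw 0.0797 tilt [ 0.0002 -0.    ] F [ -0.4  -0.3 -10.2] Mx -0.11
```

Request:
drive_tool:
  series:
    - [[0,0,0.003,0,0,0],[0,0,0.003,0,0,0],[0,0,0.003,0,0,0],[0,0,0,0,0,0]]

```text
clock: 29.5
tcp_pos: [0.4959, 0.1976, 0.1855]
orientation: [0.001, -0.04, 0.999, 0.0]
wrist_force: [-2.2, -1.9, -3.6]
finger_gap: 0.0227
grip_force: 89.8
```

```bash
python3 -c "
from h import *
q()"
```

```text
t 29.55 can y by left/right edge 11.0 0.0 yel px (np.int64(338), np.int64(368)) tray [0.4968 0.1976 0.04  ] yaw 0.0797 tilt [0.0002 0.0006] F [-1.4 -0.6 -2.5] Mx -0.17
```

Request:
drive_tool:
  series:
    - [[0,0,0.003,0,0,0],[0,0,0,0,0,0]]
  grip_force: 30

```text
clock: 29.8
tcp_pos: [0.496, 0.1975, 0.1855]
orientation: [0.001, -0.04, 0.999, 0.0]
wrist_force: [-3.6, -1.7, 3.0]
finger_gap: 0.0232
grip_force: 90.7
```

```bash
python3 -c "
from h import *
q()"
```

```text
t 29.85 can y by left/right edge 14.0 0.0 yel px (np.int64(337), np.int64(368)) tray [0.4969 0.1977 0.04  ] yaw 0.0798 tilt [0.0003 0.001 ] F [-3.9 -1.1  3.1] Mx -0.25
```

Request:
drive_tool:
  series:
    - [[0,0,0,0,0,0],[0,0,0,0,0,0],[0,0,0,0,0,0],[0,0,0,0,0,0],[0,0,0,0,0,0],[0,0,0,0,0,0],[0,0,0,0,0,0],[0,0,0,0,0,0]]
  jaw: 1

```text
clock: 30.85
tcp_pos: [0.4958, 0.1975, 0.1846]
orientation: [0.0, -0.04, 0.999, 0.0]
wrist_force: [0.4, -0.1, 0.6]
finger_gap: 0.0853
grip_force: 0.0
```

```bash
python3 -c "
from h import *
q()
print(env.get_state()['finger_gap'])"
```

```text
t 30.9 can y by left/right edge 14.0 0.0 yel px (np.int64(337), np.int64(368)) tray [0.4966 0.1976 0.0391] yaw 0.0797 tilt [ 0.0002 -0.0001] F [ 0.2 -0.1 -0.3] Mx -0.02
0.08511650750553121
```

Released; retreat straight up, then check.

Request:
drive_tool:
  series:
    - [[0,0,-0.05,0,0,0],[0,0,-0.15,0,0,0],[0,0,-0.25,0,0,0],[0,0,-0.25,0,0,0],[0,0,-0.2,0,0,0],[0,0,0,0,0,0],[0,0,0,0,0,0],[0,0,0,0,0,0]]

```text
clock: 31.9
tcp_pos: [0.4951, 0.1974, 0.2913]
orientation: [-0.001, -0.04, 0.999, -0.0]
wrist_force: [0.5, -0.0, 0.5]
finger_gap: 0.0853
grip_force: 0.0
```

```bash
python3 - <<'E'
from h import *
b=snap('scene');cv2.imwrite('pics/c5.png',cv2.resize(b[120:270,250:450],None,fx=3.5,fy=3.5,interpolation=cv2.INTER_CUBIC)[:,:,::-1])
print(env.get_state()['tcp_pos'])
# yellow/clip using nominal tray pose
import json
p=np.array([.4966,.1976,.04]);a=.08;R=Ro.from_euler('z',a).as_matrix()
yy=yellow(b);yy[:120]=0;yy[270:]=0;yy[:,:250]=0;yy[:,450:]=0;xs=np.where(yy.any(0))[0];print(xs.min(),xs.max())
for y in(.0,.01,.021,.03):
    Q=np.array([[i*.031,y+j*.031,.024] for i in(-1,1) for j in(-1,1)]);u=proj('scene',p+Q@R.T)[:,0];print(y,u.min(),u.max())
E
```

```text
[0.49521804 0.19739408 0.29139464]
337 368
0.0 328.83960785229203 364.57032841669127
0.01 332.21154599110264 367.8571857721317
0.021 335.89325209582216 371.4447728046717
0.03 338.8843414899279 374.3584598471931
```

View pics/c5.png

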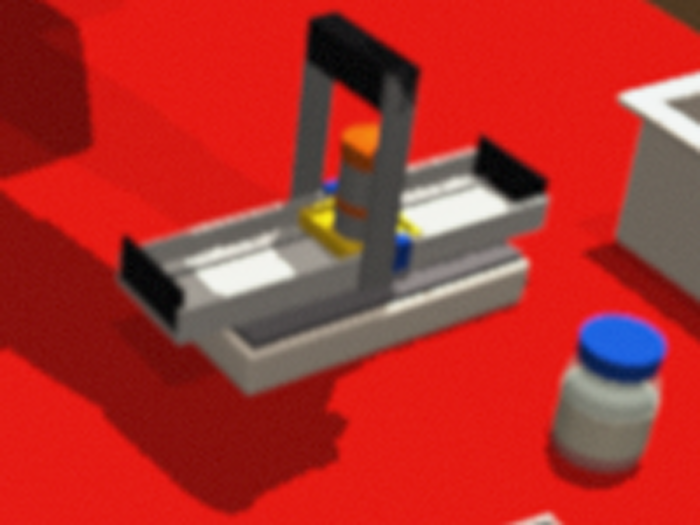

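The tray stands on the reader, the canister is upright, the shuttle lies at the clip (crop 360,230 and 400,250), the jar is untouched, and the gripper is clear.

```bash
python3 -c "
from h import *
print(order.hand_in())"
```

```text
the job is handed in; nothing more can be done
None
```

I handed the job in at about 32 s: the tray is released and standing on the reader stand, with the canister upright and the shuttle within about 5 mm of the marker by camera; `hand_in()` returned no verdict.

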